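# Fetch the boxed-in ointment jar from the dispensary stock tray

### The job

The customer's small ointment jar stands at the back of the grey stock tray, boxed in by two tall bottles and a tall carton. Move those three out and stand them all in the steel side tray, then fetch the jar and stand it in the blue order tray, and then put the three back in the stock tray, upright, each on the very spot it came from. Set everything down without dropping or tipping it, and leave the two low cartons in the stock tray and the pen cup as they are.

Things in the scene. Friction and masses are not known exactly. Their poses are not given: they have to be found in the camera images.
- amber_bottle_center (a point): Tall brown bottle with a black screw cap and a white label with a green stripe: a straight round pack 50 mm in diameter (cap as wide as the body), 122 mm tall, about 0.26 kg. The centre point lies on its axis, half-way up. z is its axis, up. Starts in the stock tray beside or in front of the jar, some 5 to 12 mm from it; its starting spot is also where it must finally stand, so note it.
- white_bottle_center (a point): Tall white plastic bottle with an orange screw cap and a white label with a blue stripe: a straight round pack 50 mm in diameter (cap as wide as the body), 126 mm tall, about 0.17 kg. The centre point lies on its axis, half-way up. z is its axis, up. Starts likewise next to the jar; its starting spot is also where it must finally stand.
- tall_carton_center (a point): Tall white and violet carton, 48 x 48 mm in plan and 128 mm tall, about 0.2 kg, rigid. The centre point is its middle, half-way up; x and y are square to its sides, z is up. Starts likewise next to the jar; its starting spot is also where it must finally stand.
- ointment_jar_center (a point): Small brown jar with a red screw lid, 46 mm in diameter and 48 mm tall, about 0.09 kg. The centre point lies on its axis, half-way up. z is its axis, up. It stands in the middle of the stock tray's back row with one tall pack at its left, one at its right and one in front of it, too close for fingers until they are gone.
- stock_tray: Fixed grey steel tray on the counter holding the stock, 140 mm (x) by 210 mm (y), floor 3 mm thick; lips 3 mm thick and 25 mm high along the back (+x) and both sides, open at the front (-x). Origin at the centre of its underside. The jar starts about at x = +28 mm, y = 0 in its frame, the tall packs about at (28, 56), (28, -56) and (-28, 0) mm, which pack is where changes.
- side_tray: Fixed shallow steel tray, the side area for things set aside: 260 mm (x) by 120 mm (y), floor and rim 3 mm thick, rim 15 mm high. Origin at the centre of its underside. Empty at the start; there is room for the three tall packs in a row along x. It stands to the left or to the right of the stock tray.
- order_tray: Fixed shallow blue plastic tray for the customer's order, 190 mm (x) by 140 mm (y), floor and rim 3 mm thick, rim 18 mm high, with a white paper slip lying flat in it (the jar may stand on the slip). Origin at the centre of its underside. It stands on the other side of the stock tray.
- green_carton_center (a point): Bystander, loose: low white and green carton, 44 x 54 mm in plan and 38 mm tall, in the front left corner of the stock tray. The point is its middle, half-way up. Leave it.
- yellow_carton_center (a point): Bystander, loose: low white and yellow carton, 44 x 54 mm in plan and 38 mm tall, in the front right corner of the stock tray. The point is its middle, half-way up. Leave it.
- pen_cup: Bystander, loose: steel cup with three pens, 72 mm in diameter, 90 mm tall, pens up to 142 mm, beyond the stock tray. Origin at the centre of its underside. Leave it.
There are look-alikes about, which are no part of the job. Of the things that look like the part that bears ointment_jar_center, take the one that is farthest to the robot's left at the start. There is more than one size of the order_tray; the job needs the smaller.

How it is judged (in metres and radians):
On the way, in this order (a step that is already met when the one before it is completed fails the run):
1. the two tall bottles and the tall carton all stand upright in the steel side tray while the jar is still in its place (x of amber_bottle_center in the frame of side_tray between -0.11 and 0.11 m and y of amber_bottle_center in the frame of side_tray between -0.04 and 0.04 m and z of amber_bottle_center in the frame of side_tray between 0.058 and 0.072 m and angle between each of amber_bottle_center, white_bottle_center, tall_carton_center's own z axis and vertical below 0.12 rad and x of white_bottle_center in the frame of side_tray between -0.11 and 0.11 m and y of white_bottle_center in the frame of side_tray between -0.04 and 0.04 m and z of white_bottle_center in the frame of side_tray between 0.06 and 0.074 m and x of tall_carton_center in the frame of side_tray between -0.11 and 0.11 m and y of tall_carton_center in the frame of side_tray between -0.04 and 0.04 m and z of tall_carton_center in the frame of side_tray between 0.061 and 0.075 m and distance of ointment_jar_center from where it was at the start of the episode below 0.03 m), for 0.2 s.
2. the jar stands upright in the blue order tray (x of ointment_jar_center in the frame of order_tray between -0.075 and 0.075 m and y of ointment_jar_center in the frame of order_tray between -0.05 and 0.05 m and z of ointment_jar_center in the frame of order_tray between 0.021 and 0.035 m and angle between ointment_jar_center's own z axis and vertical below 0.12 rad), for 0.2 s.
At the end, for the whole second after the job is handed in: Jar upright on the order tray's floor, its axis 20 mm or more inside the rim; both bottles and the tall carton upright (0.12 rad), each within 15 mm of its own starting spot; low cartons and pen cup within 20 mm of theirs; all at rest and released (all of step 2 and linear speed of each of ointment_jar, amber_bottle, white_bottle, tall_carton below 0.02 m/s and angular speed of each of ointment_jar, amber_bottle, white_bottle, tall_carton below 0.2 rad/s and distance of each of amber_bottle_center, white_bottle_center, tall_carton_center from where it was at the start of the episode below 0.015 m and angle between each of amber_bottle_center, white_bottle_center, tall_carton_center's own z axis and vertical below 0.12 rad and distance of each of green_carton_center, yellow_carton_center, pen_cup from where it was at the start of the episode below 0.02 m); the robot touches nothing.
It fails at once if a tall pack or the jar is tipped by more than 0.5 rad (angle between any of amber_bottle_center, white_bottle_center, tall_carton_center, ointment_jar_center's own z axis and vertical above 0.5 rad).
It fails at once if a tall pack or the jar is dropped (moves faster than 0.7 m/s, a fall of over 25 mm, with no finger on it) ((linear speed of amber_bottle above 0.7 m/s and contact force between the fingers and amber_bottle below 0.05 N) or (linear speed of white_bottle above 0.7 m/s and contact force between the fingers and white_bottle below 0.05 N) or (linear speed of tall_carton above 0.7 m/s and contact force between the fingers and tall_carton below 0.05 N) or (linear speed of ointment_jar above 0.7 m/s and contact force between the fingers and ointment_jar below 0.05 N)).
It fails at once if a low carton or the pen cup is shifted by more than 20 mm or tipped by more than 0.3 rad (distance of any of green_carton_center, yellow_carton_center, pen_cup from where it was at the start of the episode above 0.02 m or angle between any of green_carton_center, yellow_carton_center, pen_cup's own z axis and vertical above 0.3 rad).
It also fails if it takes over 134 s, if anything falls off the work surface, if the arm or the gripper's body presses on something with over 40 N, if the wrist force passes 120 N, or if a joint passes its speed limit or range.

### The arm

A 6-joint arm with a two-finger parallel gripper is mounted at the origin on the work surface. World frame = base frame: x ahead of the robot, y to its left, z up, the work surface at z = 0. Lengths are in m, angles in degrees, forces in N, time in s.
With the tool pointing down it reaches from about 0.35 to 0.875 m from the base axis. Payload 4.2 kg.
Tool frame: the origin (TCP) lies midway between the tips of the shut fingers; the grasp point (between the pads) lies 19 mm behind it; z points along the fingers, y is the direction in which the jaws open and shut (so a half turn about z gives the same grasp; the last joint's range is limited). The gripper opens to 87 mm and grips with 3 to 60 N. Pads are 19 mm wide; open, the fingers measure 117 mm over their backs; the gripper's body (75 mm by 190 mm) begins 51 mm behind the grasp point.
Start: joints at [-54.511, 22.042, 0.453, 0, -68.411, -14.817], TCP at [0.221, -0.585, 0.223] pointing down, gripper open.
Joint ranges: [-179.83, 179.83], [-69.29, 118.12], [-61.27, 80.66], [-181.25, 117.63], [-171.15, -9.14], [-177.46, 177.46]. Speed limits (degrees/s): [159.86, 159.86, 180, 180, 180, 180].

### API

Orientations are given as a 3x3 rotation matrix whose columns are the frame's x, y, z axes.
In Python, from station import r gives the robot as it stands.
- The arm moves only by the tool carry_out, never from a script. Its argument "steps" is a list of rows, each a list of 2 entries, a list of its own where there are three numbers: the shift along the tool's x, y, z in cm, then the turn about the tool's z in degrees. In form: [[[x, y, z], twist], ...]. A call has 1 to 20 rows; each row is the pose to reach, as a shift and turn from the pose measured when the call began, along the tool's axes at that moment; what a row does not reach only later rows make up. A row lasts 1/10 s, in which the tool goes at most 50 mm and 8.59 degrees, less where a joint would pass 70% of its speed; a pose out of reach is approached as far as the arm can. A call with a gripper value outside its range is refused whole. "gripper" is the gripper's target within -1 to 1 (fully open at 1, half-way at 0, shut at -1), set as the call begins (left out, the last holds). The fingers move at their own pace and stop on an object; the grip force is fixed at half the most. Time passes only in rows, so rows that repeat a pose let the fingers close. It gives the time, the measured TCP pose, the force and the opening at its end, in the units of the state.
- r.sense(): the state, without advancing time (a new reading comes with each control period).
- r.capture(name): name is "scene" or "side" or "wrist"; returns the picture (480x640x3 uint8, red, green, blue); there is no depth.
- r.calibration(name): a dict with "camera_matrix" (3x3 intrinsics, pixels), "world_from_camera" (4x4, takes a point from camera to world coordinates). Camera axes: x right, y up, looking along -z (the intrinsics and any distortion apply to the point x, -y, -z); pixel columns grow to the right and rows downward; lengths in m; the calibration is good to about 2 mm. The wrist camera is an equidistant fisheye: a pixel r from the principal point sees the ray r / f radians off the axis. A picture is of the moment at which its call begins: read the wrist's pose just before it. calibration takes no time and is no camera call; for the wrist camera it gives the pose at the moment of the call.
- r.finish_job(): hands the job in, once; it reports no verdict.
Trained networks look in the newest picture that a camera, given by its name, has taken for a name from the list of things; names that differ only in an ending like _2 or _b are one class to them, and where a whole thing is asked for, a point or a joint stands for the part that bears it (a point fixed in the world has none). Each returns a list of dicts, best first, with "confidence" (0 to 1); they miss things now and then, are a little off and sometimes report something else, mostly with a low value. They report only what shows in the picture. A call takes as long as a camera call. They do not tell look-alikes from the thing itself.
- r.cut_out(camera, target): "pixels" (480x640 bool, what is visible of it).
- r.place_of(camera, target): "centre" ([x, y, z] in m, in world coordinates, good to about 4 mm: a listed point, or the origin of a listed thing).
The state is a dict: "time_s": time; "joints": joint angles; "joint_velocities": joint speeds; "effort": joint torques, N m; "tcp_pos": TCP position; "ee_rot": TCP orientation; "wrist_force": force on the tool from outside, world axes, zero at the start; "moment": the same for the moment, N m; "gripper_width": opening from 0.0 (shut) to 1.0 (fully open).
Only numpy, scipy, OpenCV 4.12 (cv2) and the standard library are available. Lean on these libraries where they do the work, as an engineer would, in place of code of your own. Each camera call takes 0.05 s, during which the arm holds its last target. There are 200 camera calls.

## Working session

There is one attempt and no reset: what is moved stays moved. The work goes in short steps, Python scripts to look and compute and a tool call to move; the robot and the scene stay as the last step left them, time stands still between calls to the robot, and variables do not carry over. Pictures are saved under pics/ and viewed, about 12 in all and at most 16, crops included, and the job is handed in when it is done.

Besides the shell and the picture viewer there is one more tool, called after "Request:" as name([rows], argument=value, ...), one row to a line, values as JSON. carry_out: Moves the arm, as the interface text tells. Its arguments: {"type":"object","properties":{"steps":{"type":"array","items":{"type":"array"}},"gripper":{"type":"number"}},"required":["steps"]}

```bash
mkdir -p pics; ls
python3 - <<'E'
from station import r
import cv2,numpy as np
s=r.sense();print(s['time_s'],s['tcp_pos'],np.round(s['ee_rot'],3).tolist(),s['gripper_width'])
for c in ['scene','side']:
    im=r.capture(c);cv2.imwrite(f'pics/{c}0.png',im[:,:,::-1])
    print(c,np.round(r.calibration(c)['world_from_camera'],3).tolist(),np.round(r.calibration(c)['camera_matrix'],1).tolist())
    for n in ['amber_bottle_center','white_bottle_center','tall_carton_center','ointment_jar_center','stock_tray','side_tray','order_tray','green_carton_center','yellow_carton_center','pen_cup']:
        print(n,[(np.round(d['centre'],3).tolist(),round(d['confidence'],2)) for d in r.place_of(c,n)])
E
```

```text
pics
0.0 [ 0.22044183 -0.58417145  0.22144944] [[-0.936, -0.353, -0.001], [-0.353, 0.936, 0.002], [0.0, 0.002, -1.0]] 0.9994652703742799
scene [[-0.396, -0.603, 0.693, 1.46], [0.918, -0.266, 0.294, 0.215], [0.006, 0.753, 0.658, 0.894], [0.0, 0.0, 0.0, 1.0]] [[526.5, 0.0, 313.8], [0.0, 526.5, 244.2], [0.0, 0.0, 1.0]]
amber_bottle_center [([0.596, 0.028, 0.064], 0.72), ([0.562, -0.022, -0.002], 0.16)]
white_bottle_center [([0.579, -0.088, 0.064], 0.81)]
tall_carton_center [([0.536, -0.012, 0.067], 0.76)]
ointment_jar_center [([0.719, -0.103, 0.027], 0.88), ([0.589, -0.024, 0.025], 0.85), ([0.688, -0.186, 0.023], 0.68), ([0.561, -0.022, 0.003], 0.56)]
stock_tray [([0.563, -0.022, -0.001], 0.65)]
side_tray [([0.48, 0.291, 0.0], 0.95), ([0.51, -0.076, 0.023], 0.45)]
order_tray [([0.503, -0.577, 0.001], 0.92), ([0.484, -0.311, 0.003], 0.72), ([0.511, -0.08, 0.022], 0.51)]
green_carton_center [([0.534, 0.052, 0.023], 0.62)]
yellow_carton_center [([0.512, -0.08, 0.022], 0.7)]
pen_cup [([0.74, 0.01, 0.002], 0.89), ([0.536, -0.015, 0.065], 0.68), ([0.479, 0.292, -0.001], 0.41)]
side [[-0.765, 
[... 168 characters left out ...]
ber_bottle_center [([0.595, 0.026, 0.061], 0.85)]
white_bottle_center [([0.579, -0.08, 0.063], 0.86)]
tall_carton_center [([0.531, -0.018, 0.068], 0.63), ([0.484, 0.295, 0.0], 0.48), ([0.516, -0.081, 0.018], 0.19)]
ointment_jar_center [([0.589, -0.029, 0.024], 0.73), ([0.694, -0.186, 0.022], 0.55), ([0.58, -0.084, 0.066], 0.51), ([0.724, -0.109, 0.022], 0.49)]
stock_tray [([0.533, -0.015, 0.065], 0.27)]
side_tray [([0.486, 0.296, -0.001], 0.58)]
order_tray [([0.498, -0.58, -0.001], 0.89), ([0.483, -0.311, -0.0], 0.81)]
green_carton_center [([0.535, 0.056, 0.02], 0.6)]
yellow_carton_center [([0.514, -0.086, 0.018], 0.73)]
pen_cup [([0.743, 0.014, 0.001], 0.94), ([0.591, -0.027, 0.024], 0.58)]
```

View pics/scene0.png

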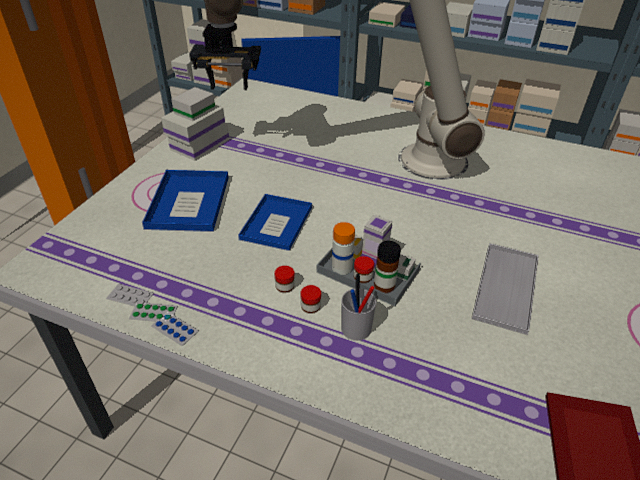

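View pics/side0.png

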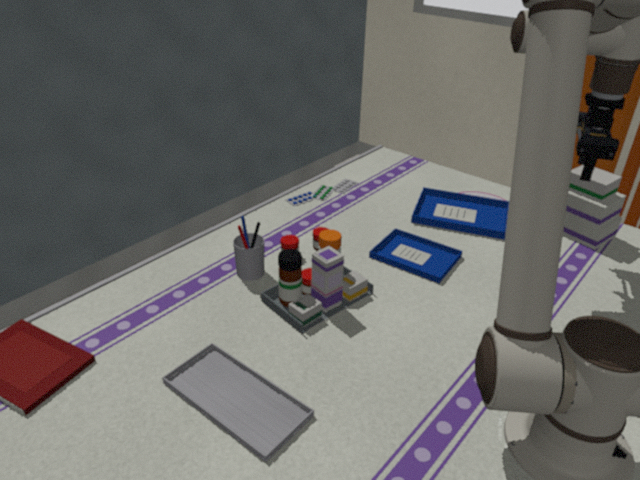

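The jars show at scene px (364,265) in the stock tray, and (311,295) and (285,275) outside it. The one in the stock tray, at y≈-0.026, is farthest to the robot's left (largest y), so it is the target. The smaller blue tray is at scene px (276,222), world (0.484,-0.311), and the larger one is at (187,200). I'll confirm with a crop, and measure the side tray's yaw and fit the stock layout.

```bash
cat > h.py <<'E'
from station import r
import cv2,numpy as np
from scipy.optimize import least_squares
def ground(cam,px,z):
    c=r.calibration(cam);K=c['camera_matrix'];T=c['world_from_camera']
    d=np.c_[(px[:,0]-K[0,2])/K[0,0],-(px[:,1]-K[1,2])/K[1,1],-np.ones(len(px))]@T[:3,:3].T
    o=T[:3,3];return o+d*((z-o[2])/d[:,2])[:,None]
def plan(*tg):
    """targets (x,y,z,yaw of tool y in deg) -> shifts cm, twist deg from present pose"""
    s=r.sense();R=np.array(s['ee_rot']);p=np.array(s['tcp_pos']);y0=np.degrees(np.arctan2(R[1,1],R[0,1]))
    print('t',round(s['time_s'],2),'tcp',np.round(p,4),'yaw',round(y0,1),'w',round(s['gripper_width'],3),'F',np.round(s['wrist_force'],1),'q',np.round(s['joints'],0))
    for t in tg: print(t,'->',np.round(R.T@(np.array(t[:3])-p)*100,1).tolist(),round((y0-t[3]+90)%180-90,1))
E
python3 - <<'E'
from h import *
a={'amber':[(.596,.028),(.595,.026)],'white':[(.579,-.088),(.579,-.080)],'carton':[(.536,-.012),(.531,-.018)],'jar':[(.589,-.024),(.589,-.029)]}
loc={'amber':(.028,.056),'white':(.028,-.056),'carton':(-.028,0),'jar':(.028,0)}
m=np.array([np.mean(a[k],0) for k in a]);L=np.array([loc[k] for k in a])
f=lambda p:np.array([[np.cos(p[2]),-np.sin(p[2])],[np.sin(p[2]),np.cos(p[2])]])
s=least_squares(lambda p:(L@f(p).T+p[:2]-m).ravel(),[.56,-.02,0]).x
print('stock',s[:2],np.degrees(s[2]));print(np.c_[m,L@f(s).T+s[:2]].round(4))
for cam in ['scene','side']:
  for n,xy in [('side_tray',None),('order_tray',(.484,-.311))]:
    for d in r.cut_out(cam,n):
        v,u=np.nonzero(d['pixels']);w=ground(cam,np.c_[u,v].astype(float),.01)[:,:2]
        print(cam,n,round(d['confidence'],2),cv2.minAreaRect(w.astype(np.float32)))
im=cv2.imread('pics/scene0.png');cv2.imwrite('pics/crop.png',cv2.resize(im[150:350,230:430],(600,600),interpolation=2))
ys=90+np.degrees(s[2]);plan((.53,-.02,.24,ys))
E
```

```text
stock [ 0.56045297 -0.02224973] -9.768182309702787
[[ 0.5955  0.027   0.5975  0.0282]
 [ 0.579  -0.084   0.5785 -0.0822]
 [ 0.5335 -0.015   0.5329 -0.0175]
 [ 0.589  -0.0265  0.588  -0.027 ]]
scene side_tray 0.58 ((0.4791426658630371, 0.29068541526794434), (0.2815450429916382, 0.1249278113245964), 1.7715266942977905)
scene order_tray 0.96 ((0.4925209581851959, -0.5851184129714966), (0.2851930260658264, 0.19795100390911102), 21.395458221435547)
scene order_tray 0.89 ((0.4821379780769348, -0.3133576214313507), (0.21122686564922333, 0.15154929459095), 6.731234073638916)
side side_tray 0.55 ((0.47893619537353516, 0.29383158683776855), (0.27094924449920654, 0.1305258423089981), 1.2462323904037476)
side order_tray 0.75 ((0.5032171010971069, -0.58271324634552), (0.25747230648994446, 0.2322431206703186), 20.75281524658203)
side order_tray 0.63 ((0.48293331265449524, -0.3088819980621338), (0.19963933527469635, 0.16915155947208405), 6.777825832366943)
t 1.3 tcp [ 0.2207 -0.5847  0.2226] yaw 110.7 w 0.999 F [-0.7 -0.4  0.2] q [-55.  22.   0.  -0. -68. -15.]
(0.53, -0.02, 0.24, np.float64(80.23181769029722)) -> [-48.9, 41.9, -1.7] 30.4
```

View pics/crop.png

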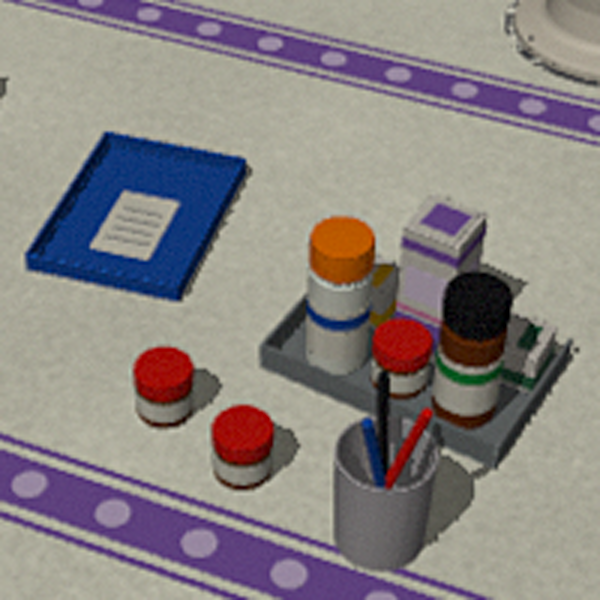

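The crop confirms it: the target jar, at crop px (402,355), is boxed in by the white bottle, the carton and the amber bottle. The look-alikes at (163,385) and (242,445) are farther right. Moving above the carton now.

Request:
carry_out([
  [[-4, 3, -1.7], 6],
  [[-8, 7, -1.7], 12],
  [[-12, 10.5, -1.7], 18],
  [[-16, 14, -1.7], 24],
  [[-20, 17, -1.7], 30.4],
  [[-24, 20.5, -1.7], 30.4],
  [[-28, 24, -1.7], 30.4],
  [[-32, 27.5, -1.7], 30.4],
  [[-36, 31, -1.7], 30.4],
  [[-40, 34.5, -1.7], 30.4],
  [[-44, 37.7, -1.7], 30.4],
  [[-47, 40.3, -1.7], 30.4],
  [[-48.9, 41.9, -1.7], 30.4],
  [[-48.9, 41.9, -1.7], 30.4],
  [[-48.9, 41.9, -1.7], 30.4],
  [[-48.9, 41.9, -1.7], 30.4],
])

```text
time_s: 2.9
tcp_pos: [0.5297, -0.0207, 0.2395]
ee_rot: [[-0.986, 0.17, -0.001], [0.17, 0.986, -0.0], [0.0, -0.0, -1.0]]
wrist_force: [0.1, -0.2, -0.5]
gripper_width: 1.0
```

Run:
```python
from h import *
plan((.533,-.0165,.24,80.2))
im=r.capture('wrist');cv2.imwrite('pics/w1.png',im[:,:,::-1])
for n in ['amber_bottle_center','white_bottle_center','tall_carton_center','ointment_jar_center','stock_tray','green_carton_center','yellow_carton_center']:
    print(n,[(np.round(d['centre'],3).tolist(),round(d['confidence'],2)) for d in r.place_of('wrist',n)])
```

```text
t 2.9 tcp [ 0.5297 -0.0207  0.2395] yaw 80.2 w 1.0 F [ 0.1 -0.2 -0.5] q [  15.   12.  -11.    0.  -67. -115.]
(0.533, -0.0165, 0.24, 80.2) -> [-0.3, 0.5, -0.1] 0.0
amber_bottle_center [([0.539, 0.048, 0.018], 0.72), ([0.594, 0.026, 0.065], 0.64), ([0.74, 0.012, 0.003], 0.46)]
white_bottle_center [([0.577, -0.086, 0.064], 0.75)]
tall_carton_center []
ointment_jar_center [([0.689, -0.189, 0.022], 0.7), ([0.586, -0.025, 0.028], 0.63), ([0.723, -0.106, 0.024], 0.59)]
stock_tray []
green_carton_center [([0.536, 0.049, 0.02], 0.81)]
yellow_carton_center [([0.51, -0.082, 0.021], 0.91)]
```

View pics/w1.png

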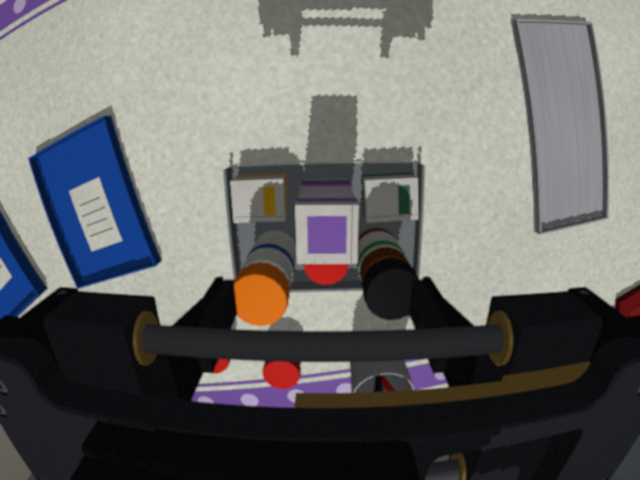

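The wrist view shows the tray square to the tool. The carton top is at about px (327,234), the white bottle's cap at (262,299) and the amber's at (388,292). I'll back-project those tops.

```bash
cat >> h.py <<'E'
def wray(px,z):
    c=r.calibration('wrist');K=c['camera_matrix'];T=np.array(c['world_from_camera'])
    a=np.array(px,float)-[K[0,2],K[1,2]];a/=[K[0,0],K[1,1]];t=np.hypot(*a)
    d=np.r_[np.sin(t)*a[0]/t,-np.sin(t)*a[1]/t,-np.cos(t)];d=T[:3,:3]@d
    return T[:3,3]+d*(z-T[2,3])/d[2]
E
python3 - <<'E'
from h import *
print('carton',wray((327,234),.131),'white',wray((262,299),.129),'amber',wray((388,292),.125))
plan((.533,-.0165,.24,80.2),(.533,-.0165,.082,80.2))
E
```

```text
carton [ 0.53218955 -0.01627591  0.131     ] white [ 0.57949618 -0.07887541  0.129     ] amber [0.59278124 0.02550287 0.125     ]
t 3.3 tcp [ 0.5301 -0.0206  0.2397] yaw 80.2 w 0.996 F [-0.4  0.3 -0.9] q [  15.   12.  -11.   -0.  -67. -115.]
(0.533, -0.0165, 0.24, 80.2) -> [-0.2, 0.5, -0.0] 0.0
(0.533, -0.0165, 0.082, 80.2) -> [-0.2, 0.4, 15.8] 0.0
```

Request:
carry_out([
  [[-0.2, 0.4, 2], 0],
  [[-0.2, 0.4, 5], 0],
  [[-0.2, 0.4, 8], 0],
  [[-0.2, 0.4, 11], 0],
  [[-0.2, 0.4, 13.5], 0],
  [[-0.2, 0.4, 15], 0],
  [[-0.2, 0.4, 15.8], 0],
  [[-0.2, 0.4, 15.8], 0],
  [[-0.2, 0.4, 15.8], 0],
])

```text
time_s: 4.2
tcp_pos: [0.5335, -0.017, 0.0824]
ee_rot: [[-0.986, 0.17, 0.002], [0.17, 0.986, 0.0], [-0.002, 0.0, -1.0]]
wrist_force: [0.2, -0.5, 0.7]
gripper_width: 0.997
```

Request:
carry_out([
  [[0, 0, 0], 0],
  [[0, 0, 0], 0],
  [[0, 0, 0], 0],
  [[0, 0, 0], 0],
  [[0, 0, 0], 0],
  [[0, 0, 0], 0],
  [[0, 0, 0], 0],
  [[0, 0, 0], 0],
  [[0, 0, 0], 0],
  [[0, 0, 0], 0],
], gripper=-1)

```text
time_s: 5.2
tcp_pos: [0.5335, -0.017, 0.0825]
ee_rot: [[-0.986, 0.17, 0.002], [0.17, 0.986, 0.0], [-0.002, 0.0, -1.0]]
wrist_force: [0.5, -1.1, 0.4]
gripper_width: 0.547
```

Run:
```python
from h import *
plan((.533,-.0165,.24,80.2),(.405,.293,.24,91.5),(.405,.293,.082,91.5))
```

```text
t 5.2 tcp [ 0.5335 -0.017   0.0825] yaw 80.2 w 0.547 F [ 0.5 -1.1  0.4] q [  16.   22.  -23.    0.  -45. -115.]
(0.533, -0.0165, 0.24, 80.2) -> [0.0, 0.0, -15.7] 0.0
(0.405, 0.293, 0.24, 91.5) -> [17.9, 28.4, -15.8] -11.3
(0.405, 0.293, 0.082, 91.5) -> [17.9, 28.4, 0.0] -11.3
```

Request:
carry_out([
  [[0, 0, -1], 0],
  [[0, 0, -3], 0],
  [[0, 0, -6], 0],
  [[0, 0, -9], 0],
  [[0.9, 1.4, -10], -1],
  [[2.6, 4.2, -10], -3],
  [[4.7, 7.5, -10], -4],
  [[6.8, 10.8, -10], -6],
  [[8.9, 14.1, -10], -7],
  [[11, 17.4, -10], -8],
  [[13.1, 20.7, -10], -9],
  [[15, 23.9, -10], -10],
  [[16.5, 26.2, -9], -11.3],
  [[17.5, 27.7, -7], -11.3],
  [[17.9, 28.4, -5], -11.3],
  [[17.9, 28.4, -3.2], -11.3],
  [[17.9, 28.4, -2], -11.3],
  [[17.9, 28.4, -1], -11.3],
  [[17.9, 28.4, -0.4], -11.3],
  [[17.9, 28.4, 0.1], -11.3],
])

```text
time_s: 7.2
tcp_pos: [0.4056, 0.293, 0.0822]
ee_rot: [[-1.0, -0.028, 0.002], [-0.028, 1.0, -0.001], [-0.002, -0.001, -1.0]]
wrist_force: [-8.7, -3.7, 33.9]
gripper_width: 0.551
```

Request:
carry_out([
  [[0, 0, 0], 0],
  [[0, 0, 0], 0],
  [[0, 0, 0], 0],
])

```text
time_s: 7.5
tcp_pos: [0.4058, 0.2931, 0.0824]
ee_rot: [[-1.0, -0.028, 0.003], [-0.028, 1.0, -0.0], [-0.003, -0.001, -1.0]]
wrist_force: [0.4, -0.2, -1.9]
gripper_width: 0.552
```

Request:
carry_out([
  [[0, 0, 0], 0],
  [[0, 0, 0], 0],
  [[0, 0, 0], 0],
  [[0, 0, 0], 0],
  [[0, 0, 0], 0],
  [[0, 0, -0.5], 0],
  [[0, 0, -2], 0],
  [[0, 0, -5], 0],
  [[0, 0, -9], 0],
  [[0, 0, -13], 0],
  [[0, 0, -15.8], 0],
  [[0, 0, -15.8], 0],
  [[0, 0, -15.8], 0],
], gripper=1)

```text
time_s: 8.8
tcp_pos: [0.4052, 0.2932, 0.2411]
ee_rot: [[-1.0, -0.027, 0.003], [-0.027, 1.0, 0.001], [-0.003, 0.001, -1.0]]
wrist_force: [0.5, -0.5, -0.5]
gripper_width: 1.006
```

Run:
```python
from h import *
plan((.595,.0265,.24,80.2),(.595,.0265,.082,80.2))
im=r.capture('side')
print([(np.round(d['centre'],3).tolist(),round(d['confidence'],2)) for d in r.place_of('side','tall_carton_center')])
cv2.imwrite('pics/s1.png',im[180:480,80:480,::-1])
```

```text
t 8.8 tcp [0.4052 0.2932 0.2411] yaw 91.6 w 1.006 F [ 0.5 -0.5 -0.5] q [  55.    9.  -15.    0.  -66. -143.]
(0.595, 0.0265, 0.24, 80.2) -> [-18.2, -27.2, 0.1] 11.4
(0.595, 0.0265, 0.082, 80.2) -> [-18.2, -27.2, 15.9] 11.4
[([0.406, 0.295, 0.065], 0.59)]
```

View pics/s1.png

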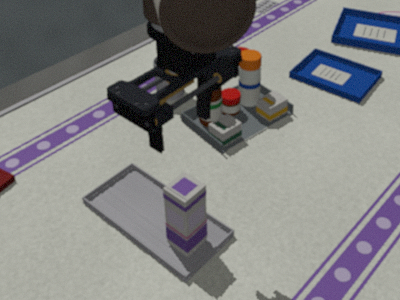

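The carton stands upright at the near end of the side tray (crop px 185,215). Next is the amber bottle.

Request:
carry_out([
  [[-1, -1.5, 0.1], 2],
  [[-3.2, -4.8, 0.1], 4],
  [[-5.7, -8.5, 0.1], 7],
  [[-8.2, -12.3, 0.1], 11.4],
  [[-10.7, -16, 0.1], 11.4],
  [[-13.2, -19.7, 0.1], 11.4],
  [[-15.7, -23.5, 0.1], 11.4],
  [[-17.4, -26, 0.1], 11.4],
  [[-18.2, -27.2, 0.1], 11.4],
  [[-18.2, -27.2, 0.1], 11.4],
  [[-18.2, -27.2, 1.5], 11.4],
  [[-18.2, -27.2, 4], 11.4],
  [[-18.2, -27.2, 7], 11.4],
  [[-18.2, -27.2, 10], 11.4],
  [[-18.2, -27.2, 12.5], 11.4],
  [[-18.2, -27.2, 14.5], 11.4],
  [[-18.2, -27.2, 15.5], 11.4],
  [[-18.2, -27.2, 15.9], 11.4],
  [[-18.2, -27.2, 15.9], 11.4],
])

```text
time_s: 10.8
tcp_pos: [0.5942, 0.0259, 0.0812]
ee_rot: [[-0.985, 0.17, 0.001], [0.17, 0.985, -0.002], [-0.001, -0.002, -1.0]]
wrist_force: [0.3, -0.3, 0.1]
gripper_width: 1.001
```

Request:
carry_out([
  [[0, 0, 0], 0],
  [[0, 0, 0], 0],
  [[0, 0, 0], 0],
  [[0, 0, 0], 0],
  [[0, 0, 0], 0],
  [[0, 0, 0], 0],
  [[0, 0, 0], 0],
  [[0, 0, 0], 0],
  [[0, 0, 0], 0],
  [[0, 0, 0], 0],
], gripper=-1)

```text
time_s: 11.8
tcp_pos: [0.5945, 0.0261, 0.0814]
ee_rot: [[-0.985, 0.17, 0.001], [0.17, 0.985, -0.002], [-0.002, -0.002, -1.0]]
wrist_force: [0.7, 1.7, 1.2]
gripper_width: 0.569
```

Run:
```python
from h import *
plan((.482,.293,.24,91.5),(.482,.293,.082,91.5))
```

```text
t 11.8 tcp [0.5945 0.0261 0.0814] yaw 80.2 w 0.569 F [0.7 1.7 1.2] q [  18.   27.  -14.    0.  -49. -118.]
(0.482, 0.293, 0.24, 91.5) -> [15.6, 24.4, -15.9] -11.3
(0.482, 0.293, 0.082, 91.5) -> [15.6, 24.4, -0.1] -11.3
```

Request:
carry_out([
  [[0, 0, -1], 0],
  [[0, 0, -3], 0],
  [[0, 0, -6], 0],
  [[0, 0, -9], 0],
  [[0.8, 1.2, -10], -1],
  [[2.3, 3.6, -10], -3],
  [[4.1, 6.4, -10], -4],
  [[5.9, 9.3, -10], -6],
  [[7.8, 12.2, -10], -7],
  [[9.6, 15, -10], -8],
  [[11.4, 17.8, -10], -9],
  [[13.1, 20.5, -10], -10],
  [[14.4, 22.5, -9], -11.3],
  [[15.2, 23.8, -7], -11.3],
  [[15.6, 24.4, -5], -11.3],
  [[15.6, 24.4, -3.2], -11.3],
  [[15.6, 24.4, -2], -11.3],
  [[15.6, 24.4, -1], -11.3],
  [[15.6, 24.4, -0.4], -11.3],
  [[15.6, 24.4, 0], -11.3],
])

```text
time_s: 13.8
tcp_pos: [0.4825, 0.2931, 0.0811]
ee_rot: [[-1.0, -0.027, 0.002], [-0.027, 1.0, -0.002], [-0.002, -0.002, -1.0]]
wrist_force: [-5.7, -0.1, 15.2]
gripper_width: 0.568
```

Request:
carry_out([
  [[0, 0, 0], 0],
  [[0, 0, 0], 0],
  [[0, 0, 0], 0],
])

```text
time_s: 14.1
tcp_pos: [0.4827, 0.2932, 0.0814]
ee_rot: [[-1.0, -0.027, 0.003], [-0.027, 1.0, -0.001], [-0.003, -0.001, -1.0]]
wrist_force: [0.6, -0.6, -3.3]
gripper_width: 0.566
```

Request:
carry_out([
  [[0, 0, 0], 0],
  [[0, 0, 0], 0],
  [[0, 0, 0], 0],
  [[0, 0, 0], 0],
  [[0, 0, 0], 0],
  [[0, 0, -0.5], 0],
  [[0, 0, -2], 0],
  [[0, 0, -5], 0],
  [[0, 0, -9], 0],
  [[0, 0, -13], 0],
  [[0, 0, -15.8], 0],
  [[0, 0, -15.8], 0],
  [[0, 0, -15.8], 0],
], gripper=1)

```text
time_s: 15.4
tcp_pos: [0.4822, 0.2935, 0.2402]
ee_rot: [[-1.0, -0.026, 0.003], [-0.026, 1.0, 0.0], [-0.003, 0.0, -1.0]]
wrist_force: [0.4, -1.4, -0.2]
gripper_width: 1.003
```

Run:
```python
from h import *
plan((.579,-.083,.24,80.2),(.579,-.083,.084,80.2))
im=r.capture('side')
for n in ['amber_bottle_center','tall_carton_center']:print([(np.round(d['centre'],3).tolist(),round(d['confidence'],2)) for d in r.place_of('side',n)])
```

```text
t 15.4 tcp [0.4822 0.2935 0.2402] yaw 91.5 w 1.003 F [ 0.4 -1.4 -0.2] q [  48.   15.   -7.    0.  -68. -136.]
(0.579, -0.083, 0.24, 80.2) -> [-8.7, -37.9, 0.0] 11.3
(0.579, -0.083, 0.084, 80.2) -> [-8.6, -37.9, 15.6] 11.3
[([0.481, 0.291, 0.06], 0.97)]
[([0.406, 0.294, 0.069], 0.69)]
```

Request:
carry_out([
  [[-0.4, -2, 0], 2],
  [[-1.2, -5.5, 0], 4],
  [[-2.3, -10, 0], 7],
  [[-3.3, -14.5, 0], 11.3],
  [[-4.3, -19, 0], 11.3],
  [[-5.4, -23.5, 0], 11.3],
  [[-6.4, -28, 0], 11.3],
  [[-7.5, -32.5, 0], 11.3],
  [[-8.3, -36, 0], 11.3],
  [[-8.6, -37.9, 0], 11.3],
  [[-8.6, -37.9, 0], 11.3],
  [[-8.6, -37.9, 1.5], 11.3],
  [[-8.6, -37.9, 4], 11.3],
  [[-8.6, -37.9, 7], 11.3],
  [[-8.6, -37.9, 10], 11.3],
  [[-8.6, -37.9, 12.5], 11.3],
  [[-8.6, -37.9, 14.5], 11.3],
  [[-8.6, -37.9, 15.3], 11.3],
  [[-8.6, -37.9, 15.6], 11.3],
  [[-8.6, -37.9, 15.6], 11.3],
])

```text
time_s: 17.55
tcp_pos: [0.5781, -0.0839, 0.0835]
ee_rot: [[-0.986, 0.169, 0.001], [0.169, 0.986, -0.003], [-0.001, -0.003, -1.0]]
wrist_force: [0.2, 0.5, 0.2]
gripper_width: 0.999
```

Request:
carry_out([
  [[0, 0, 0], 0],
  [[0, 0, 0], 0],
  [[0, 0, 0], 0],
  [[0, 0, 0], 0],
  [[0, 0, 0], 0],
  [[0, 0, 0], 0],
  [[0, 0, 0], 0],
  [[0, 0, 0], 0],
  [[0, 0, 0], 0],
  [[0, 0, 0], 0],
], gripper=-1)

```text
time_s: 18.55
tcp_pos: [0.5781, -0.0839, 0.0836]
ee_rot: [[-0.986, 0.169, 0.001], [0.169, 0.986, -0.003], [-0.001, -0.003, -1.0]]
wrist_force: [-0.5, -0.3, 1.8]
gripper_width: 0.571
```

Run:
```python
from h import *
plan((.559,.294,.24,91.5),(.559,.294,.084,91.5))
```

```text
t 18.55 tcp [ 0.5781 -0.0839  0.0836] yaw 80.3 w 0.571 F [-0.5 -0.3  1.8] q [   8.   26.  -16.    0.  -48. -108.]
(0.559, 0.294, 0.24, 91.5) -> [8.3, 36.9, -15.8] -11.2
(0.559, 0.294, 0.084, 91.5) -> [8.3, 36.9, -0.2] -11.2
```

Request:
carry_out([
  [[0, 0, -1], 0],
  [[0, 0, -3], 0],
  [[0, 0, -6], 0],
  [[0, 0, -9], 0],
  [[0.2, 1, -10.8], 0],
  [[0.7, 3, -11], -2],
  [[1.4, 6, -11], -4],
  [[2, 9, -11], -6],
  [[2.8, 12.5, -11], -8],
  [[3.6, 16, -11], -10],
  [[4.4, 19.5, -11], -11.2],
  [[5.2, 23, -11], -11.2],
  [[6, 26.5, -11], -11.2],
  [[6.7, 30, -11], -11.2],
  [[7.4, 33, -11], -11.2],
  [[8, 35.3, -11], -11.2],
  [[8.3, 36.7, -11], -11.2],
  [[8.3, 36.9, -11], -11.2],
  [[8.3, 36.9, -11], -11.2],
])

```text
time_s: 20.45
tcp_pos: [0.5585, 0.2938, 0.1921]
ee_rot: [[-1.0, -0.026, 0.0], [-0.026, 1.0, -0.004], [0.0, -0.004, -1.0]]
wrist_force: [-1.1, -0.6, -1.8]
gripper_width: 0.571
```

Run:
```python
from h import *
plan((.559,.294,.084,91.5))
```

```text
t 20.45 tcp [0.5585 0.2938 0.1921] yaw 91.5 w 0.571 F [-1.1 -0.6 -1.8] q [  43.   24.   -1.    0.  -65. -131.]
(0.559, 0.294, 0.084, 91.5) -> [-0.1, 0.1, 10.8] -0.0
```

Request:
carry_out([
  [[0, 0, 1], 0],
  [[0, 0, 3.5], 0],
  [[0, 0, 6], 0],
  [[0, 0, 8], 0],
  [[0, 0, 9.4], 0],
  [[0, 0, 10.2], 0],
  [[0, 0, 10.6], 0],
  [[0, 0, 10.9], 0],
  [[0, 0, 10.9], 0],
  [[0, 0, 10.9], 0],
])

```text
time_s: 21.45
tcp_pos: [0.5588, 0.2936, 0.0839]
ee_rot: [[-1.0, -0.026, 0.001], [-0.026, 1.0, -0.003], [-0.001, -0.003, -1.0]]
wrist_force: [-1.1, -0.6, -1.5]
gripper_width: 0.571
```

Request:
carry_out([
  [[0, 0, 0], 0],
  [[0, 0, 0], 0],
  [[0, 0, 0], 0],
  [[0, 0, 0], 0],
  [[0, 0, 0], 0],
  [[0, 0, -0.5], 0],
  [[0, 0, -2], 0],
  [[0, 0, -5], 0],
  [[0, 0, -9], 0],
  [[0, 0, -13], 0],
  [[0, 0, -15.8], 0],
  [[0, 0, -15.8], 0],
  [[0, 0, -15.8], 0],
], gripper=1)

```text
time_s: 22.75
tcp_pos: [0.5585, 0.2943, 0.2428]
ee_rot: [[-1.0, -0.025, 0.002], [-0.025, 1.0, -0.001], [-0.002, -0.001, -1.0]]
wrist_force: [0.1, 0.3, -0.9]
gripper_width: 0.998
```

Run:
```python
from h import *
im=r.capture('scene');r.capture('side');cv2.imwrite('pics/s2.png',im[:,:,::-1])
for c in ['scene','side']:
  for n in ['amber_bottle_center','tall_carton_center','white_bottle_center','ointment_jar_center','side_tray','green_carton_center','yellow_carton_center']:print(n,[(np.round(d['centre'],3).tolist(),round(d['confidence'],2)) for d in r.place_of(c,n)])
plan((.588,-.0265,.17,80.2),(.588,-.0265,.019,80.2))
```

```text
amber_bottle_center [([0.481, 0.298, 0.064], 0.62)]
tall_carton_center [([0.407, 0.299, 0.067], 0.76), ([0.739, 0.01, 0.002], 0.41)]
white_bottle_center [([0.56, 0.292, 0.064], 0.88)]
ointment_jar_center [([0.588, -0.027, 0.029], 0.96), ([0.718, -0.105, 0.028], 0.83), ([0.687, -0.186, 0.022], 0.62)]
side_tray [([0.48, 0.29, -0.002], 0.86)]
green_carton_center [([0.533, 0.05, 0.022], 0.92)]
yellow_carton_center [([0.509, -0.08, 0.022], 0.86)]
amber_bottle_center [([0.484, 0.292, 0.064], 0.7)]
tall_carton_center [([0.402, 0.294, 0.066], 0.64)]
white_bottle_center [([0.562, 0.298, 0.064], 0.95), ([0.511, -0.085, 0.02], 0.5)]
ointment_jar_center [([0.724, -0.108, 0.024], 0.96), ([0.689, -0.186, 0.023], 0.93), ([0.591, -0.029, 0.03], 0.8), ([0.404, 0.29, 0.065], 0.19)]
side_tray [([0.487, 0.295, 0.0], 0.77)]
green_carton_center [([0.538, 0.054, 0.022], 0.79)]
yellow_carton_center [([0.514, -0.084, 0.019], 0.96)]
t 23.55 tcp [0.5586 0.2941 0.2419] yaw 91.5 w 0.998 F [-0.2  1.   0.5] q [  43.   22.    3.    0.  -71. -131.]
(0.588, -0.0265, 0.17, 80.2) -> [-2.1, -32.1, 7.3] 11.3
(0.588, -0.0265, 0.019, 80.2) -> [-2.1, -32.1, 22.4] 11.3
```

View pics/s2.png

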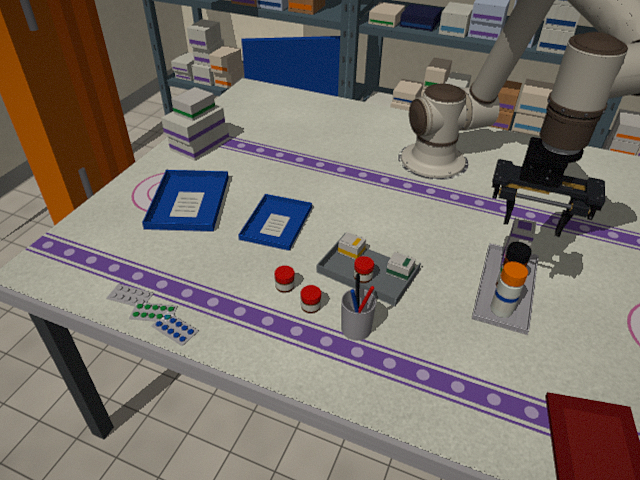

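All three packs stand in the side tray (white px 510,290, amber 517,255, carton 523,230), and the jar is still at (364,265). Now the jar.

Request:
carry_out([
  [[-0.1, -2, 0], 2],
  [[-0.4, -5.5, 0], 4],
  [[-0.7, -10, 0], 7],
  [[-1, -14.5, 0], 11.3],
  [[-1.3, -19, 1], 11.3],
  [[-1.6, -23.5, 3], 11.3],
  [[-1.8, -28, 5], 11.3],
  [[-2, -31, 6.5], 11.3],
  [[-2.1, -32.1, 7.3], 11.3],
  [[-2.1, -32.1, 7.3], 11.3],
  [[-2.1, -32.1, 9], 11.3],
  [[-2.1, -32.1, 12], 11.3],
  [[-2.1, -32.1, 15], 11.3],
  [[-2.1, -32.1, 18], 11.3],
  [[-2.1, -32.1, 20], 11.3],
  [[-2.1, -32.1, 21.5], 11.3],
  [[-2.1, -32.1, 22.2], 11.3],
  [[-2.1, -32.1, 22.4], 11.3],
  [[-2.1, -32.1, 22.4], 11.3],
])

```text
time_s: 25.45
tcp_pos: [0.5889, -0.0262, 0.0197]
ee_rot: [[-0.985, 0.17, 0.003], [0.17, 0.985, -0.003], [-0.003, -0.002, -1.0]]
wrist_force: [-0.0, -0.1, 0.7]
gripper_width: 1.006
```

Request:
carry_out([
  [[0, 0, 0], 0],
  [[0, 0, 0], 0],
  [[0, 0, 0], 0],
  [[0, 0, 0], 0],
  [[0, 0, 0], 0],
  [[0, 0, 0], 0],
  [[0, 0, 0], 0],
  [[0, 0, 0], 0],
  [[0, 0, 0], 0],
  [[0, 0, 0], 0],
], gripper=-1)

```text
time_s: 26.45
tcp_pos: [0.5888, -0.0263, 0.0197]
ee_rot: [[-0.985, 0.17, 0.003], [0.17, 0.985, -0.003], [-0.003, -0.002, -1.0]]
wrist_force: [-0.7, -0.1, 0.1]
gripper_width: 0.513
```

Run:
```python
from h import *
plan((.484,-.311,.12,96.7),(.484,-.311,.019,96.7))
```

```text
t 26.45 tcp [ 0.5888 -0.0263  0.0197] yaw 80.2 w 0.513 F [-0.7 -0.1  0.1] q [  13.   31.  -18.    0.  -41. -113.]
(0.484, -0.311, 0.12, 96.7) -> [5.5, -29.9, -10.0] -16.5
(0.484, -0.311, 0.019, 96.7) -> [5.5, -29.8, 0.1] -16.5
```

Request:
carry_out([
  [[0, 0, -1], 0],
  [[0, 0, -3], 0],
  [[0, 0, -6], 0],
  [[0.2, -1, -8.5], 0],
  [[0.6, -3.2, -9], -2],
  [[1.1, -6, -9], -4],
  [[1.7, -9, -9], -6],
  [[2.2, -12, -9], -8],
  [[2.8, -15, -9], -10],
  [[3.3, -18, -9], -12],
  [[3.9, -21, -9], -14],
  [[4.4, -24, -9], -16],
  [[5, -27, -9], -16.5],
  [[5.3, -29, -9], -16.5],
  [[5.5, -29.8, -8.5], -16.5],
  [[5.5, -29.8, -7], -16.5],
  [[5.5, -29.8, -5], -16.5],
  [[5.5, -29.8, -3], -16.5],
  [[5.5, -29.8, -1.8], -16.5],
  [[5.5, -29.8, -1], -16.5],
])

```text
time_s: 28.45
tcp_pos: [0.4838, -0.31, 0.0293]
ee_rot: [[-0.993, -0.118, 0.001], [-0.118, 0.993, -0.002], [-0.001, -0.003, -1.0]]
wrist_force: [-0.4, 0.4, -0.2]
gripper_width: 0.514
```

Request:
carry_out([
  [[0, 0, 0.4], 0],
  [[0, 0, 0.8], 0],
  [[0, 0, 1], 0],
  [[0, 0, 1], 0],
  [[0, 0, 1], 0],
])

```text
time_s: 28.95
tcp_pos: [0.4841, -0.3101, 0.0197]
ee_rot: [[-0.993, -0.118, 0.002], [-0.118, 0.993, -0.003], [-0.002, -0.003, -1.0]]
wrist_force: [1.0, -0.9, -0.1]
gripper_width: 0.514
```

Request:
carry_out([
  [[0, 0, 0], 0],
  [[0, 0, 0], 0],
  [[0, 0, 0], 0],
  [[0, 0, 0], 0],
  [[0, 0, 0], 0],
  [[0, 0, -0.5], 0],
  [[0, 0, -2], 0],
  [[0, 0, -5], 0],
  [[0, 0, -9], 0],
  [[0, 0, -13], 0],
  [[0, 0, -17], 0],
  [[0, 0, -21], 0],
  [[0, 0, -22], 0],
  [[0, 0, -22], 0],
], gripper=1)

```text
time_s: 30.35
tcp_pos: [0.4844, -0.3098, 0.2422]
ee_rot: [[-0.993, -0.118, 0.007], [-0.118, 0.993, -0.004], [-0.007, -0.005, -1.0]]
wrist_force: [0.6, 0.1, -0.9]
gripper_width: 0.999
```

Run:
```python
from h import *
im=r.capture('scene');cv2.imwrite('pics/s3.png',im[120:420,160:560,::-1])
for n in ['ointment_jar_center','order_tray']:print(n,[(np.round(d['centre'],3).tolist(),round(d['confidence'],2)) for d in r.place_of('scene',n)])
plan((.5587,.294,.24,91.5),(.5587,.294,.084,91.5))
```

```text
ointment_jar_center [([0.485, -0.31, 0.026], 0.93), ([0.718, -0.105, 0.028], 0.93), ([0.687, -0.186, 0.024], 0.56)]
order_tray [([0.5, -0.578, 0.004], 0.87), ([0.485, -0.312, 0.003], 0.85), ([0.484, 0.296, 0.065], 0.68)]
t 30.5 tcp [ 0.4826 -0.309   0.2378] yaw 96.7 w 1.005 F [ 0.5  0.1 -0.9] q [-16.  16.  -6.   0. -68. -67.]
(0.5587, 0.294, 0.24, 91.5) -> [-14.6, 59.0, -0.3] 5.2
(0.5587, 0.294, 0.084, 91.5) -> [-14.6, 59.0, 15.3] 5.2
```

View pics/s3.png

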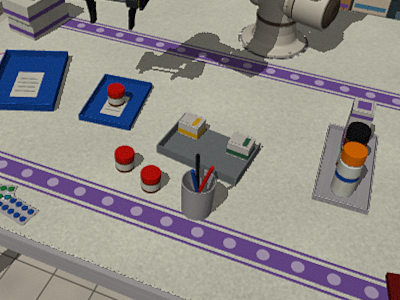

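The jar stands in the small blue tray (crop px 115,95). Now I'll return the white bottle.

Request:
carry_out([
  [[-0.5, 2, -1], 1],
  [[-1.5, 6, -1], 2],
  [[-2.6, 10.5, -1], 3],
  [[-3.7, 15, -1], 4],
  [[-4.8, 19.5, -1], 5.2],
  [[-5.9, 24, -1], 5.2],
  [[-7, 28.5, -1], 5.2],
  [[-8.2, 33, -1], 5.2],
  [[-9.3, 37.5, -1], 5.2],
  [[-10.4, 42, -1], 5.2],
  [[-11.5, 46.5, -1], 5.2],
  [[-12.6, 51, -1], 5.2],
  [[-13.7, 55, -1], 5.2],
  [[-14.4, 58, -0.6], 5.2],
  [[-14.6, 59, -0.3], 5.2],
  [[-14.6, 59, -0.3], 5.2],
  [[-14.6, 59, -0.3], 5.2],
])

```text
time_s: 32.2
tcp_pos: [0.5579, 0.293, 0.2389]
ee_rot: [[-1.0, -0.027, -0.003], [-0.026, 1.0, -0.003], [0.003, -0.003, -1.0]]
wrist_force: [1.0, -0.3, -0.5]
gripper_width: 1.002
```

Run:
```python
from h import *
plan((.5588,.2938,.084,91.5))
```

```text
t 32.2 tcp [0.5579 0.293  0.2389] yaw 91.5 w 1.002 F [ 1.  -0.3 -0.5] q [  42.   22.    3.    0.  -71. -131.]
(0.5588, 0.2938, 0.084, 91.5) -> [-0.1, 0.1, 15.5] 0.0
```

Request:
carry_out([
  [[-0.1, 0.1, 1.5], 0],
  [[-0.1, 0.1, 4], 0],
  [[-0.1, 0.1, 7], 0],
  [[-0.1, 0.1, 10], 0],
  [[-0.1, 0.1, 12.5], 0],
  [[-0.1, 0.1, 14.5], 0],
  [[-0.1, 0.1, 15.3], 0],
  [[-0.1, 0.1, 15.5], 0],
  [[-0.1, 0.1, 15.5], 0],
])

```text
time_s: 33.1
tcp_pos: [0.5591, 0.2932, 0.0849]
ee_rot: [[-1.0, -0.026, -0.002], [-0.026, 1.0, -0.002], [0.002, -0.002, -1.0]]
wrist_force: [0.3, 0.2, 0.1]
gripper_width: 1.002
```

Request:
carry_out([
  [[0, 0, 0], 0],
  [[0, 0, 0], 0],
  [[0, 0, 0], 0],
  [[0, 0, 0], 0],
  [[0, 0, 0], 0],
  [[0, 0, 0], 0],
  [[0, 0, 0], 0],
  [[0, 0, 0], 0],
  [[0, 0, 0], 0],
  [[0, 0, 0], 0],
], gripper=-1)

```text
time_s: 34.1
tcp_pos: [0.5591, 0.2933, 0.0849]
ee_rot: [[-1.0, -0.026, -0.002], [-0.026, 1.0, -0.002], [0.002, -0.002, -1.0]]
wrist_force: [-0.1, 0.4, 0.5]
gripper_width: 0.569
```

Run:
```python
from h import *
plan((.5781,-.0839,.20,80.2),(.5781,-.0839,.084,80.2))
```

```text
t 34.1 tcp [0.5591 0.2933 0.0849] yaw 91.5 w 0.569 F [-0.1  0.4  0.5] q [  42.   30.   -8.    0.  -52. -131.]
(0.5781, -0.0839, 0.2, 80.2) -> [-0.9, -37.8, -11.4] 11.3
(0.5781, -0.0839, 0.084, 80.2) -> [-0.9, -37.8, 0.2] 11.3
```

Request:
carry_out([
  [[0, 0, -1], 0],
  [[0, 0, -3], 0],
  [[0, 0, -6], 0],
  [[0, 0, -9], 0],
  [[0, -1, -11], 0],
  [[-0.1, -3, -11.4], 2],
  [[-0.1, -6, -11.4], 4],
  [[-0.2, -9, -11.4], 6],
  [[-0.3, -12.5, -11.4], 8],
  [[-0.4, -16, -11.4], 10],
  [[-0.5, -19.5, -11.4], 11.3],
  [[-0.6, -23, -11.4], 11.3],
  [[-0.7, -26.5, -11.4], 11.3],
  [[-0.8, -30, -11.4], 11.3],
  [[-0.8, -33, -11.4], 11.3],
  [[-0.9, -35.5, -11.4], 11.3],
  [[-0.9, -37.3, -11.4], 11.3],
  [[-0.9, -37.8, -11.4], 11.3],
  [[-0.9, -37.8, -11.4], 11.3],
  [[-0.9, -37.8, -11.4], 11.3],
])

```text
time_s: 36.1
tcp_pos: [0.5776, -0.0839, 0.1993]
ee_rot: [[-0.985, 0.171, -0.003], [0.171, 0.985, -0.002], [0.002, -0.003, -1.0]]
wrist_force: [0.5, 0.2, -2.4]
gripper_width: 0.569
```

Run:
```python
from h import *
plan((.5781,-.0839,.0849,80.2))
```

```text
t 36.1 tcp [ 0.5776 -0.0839  0.1993] yaw 80.2 w 0.569 F [ 0.5  0.2 -2.4] q [   8.   19.   -8.    0.  -64. -108.]
(0.5781, -0.0839, 0.0849, 80.2) -> [-0.1, 0.0, 11.4] -0.0
```

Request:
carry_out([
  [[-0.1, 0, 1], 0],
  [[-0.1, 0, 3.5], 0],
  [[-0.1, 0, 6], 0],
  [[-0.1, 0, 8.5], 0],
  [[-0.1, 0, 9.8], 0],
  [[-0.1, 0, 10.7], 0],
  [[-0.1, 0, 11.1], 0],
  [[-0.1, 0, 11.4], 0],
  [[-0.1, 0, 11.4], 0],
  [[-0.1, 0, 11.4], 0],
])

```text
time_s: 37.1
tcp_pos: [0.5789, -0.0843, 0.0861]
ee_rot: [[-0.985, 0.171, -0.001], [0.171, 0.985, -0.002], [0.001, -0.002, -1.0]]
wrist_force: [0.6, 0.1, -1.1]
gripper_width: 0.563
```

Request:
carry_out([
  [[0, 0, 0], 0],
  [[0, 0, 0], 0],
  [[0, 0, 0], 0],
  [[0, 0, 0], 0],
  [[0, 0, 0], 0],
  [[0, 0, -0.5], 0],
  [[0, 0, -2], 0],
  [[0, 0, -5], 0],
  [[0, 0, -9], 0],
  [[0, 0, -13], 0],
  [[0, 0, -15.8], 0],
  [[0, 0, -15.8], 0],
  [[0, 0, -15.8], 0],
], gripper=1)

```text
time_s: 38.4
tcp_pos: [0.579, -0.0838, 0.2449]
ee_rot: [[-0.985, 0.171, 0.001], [0.171, 0.985, -0.001], [-0.001, -0.001, -1.0]]
wrist_force: [1.1, -0.1, -0.0]
gripper_width: 1.002
```

Run:
```python
from h import *
plan((.4825,.2932,.24,91.5),(.4825,.2932,.081,91.5))
```

```text
t 38.4 tcp [ 0.579  -0.0838  0.2449] yaw 80.2 w 1.002 F [ 1.1 -0.1 -0. ] q [   8.   17.   -3.    0.  -69. -108.]
(0.4825, 0.2932, 0.24, 91.5) -> [16.0, 35.5, 0.4] -11.3
(0.4825, 0.2932, 0.081, 91.5) -> [16.0, 35.5, 16.3] -11.3
```

Request:
carry_out([
  [[0.9, 2, 0], -2],
  [[2.5, 5.5, 0], -4],
  [[4.3, 9.5, 0], -7],
  [[6.1, 13.5, 0], -11.3],
  [[7.9, 17.5, 0], -11.3],
  [[9.7, 21.5, 0], -11.3],
  [[11.5, 25.5, 0], -11.3],
  [[13.3, 29.5, 0], -11.3],
  [[14.9, 33, 0], -11.3],
  [[15.8, 35, 0], -11.3],
  [[16, 35.5, 0.4], -11.3],
  [[16, 35.5, 0.4], -11.3],
  [[16, 35.5, 2], -11.3],
  [[16, 35.5, 5], -11.3],
  [[16, 35.5, 8], -11.3],
  [[16, 35.5, 11], -11.3],
  [[16, 35.5, 13.5], -11.3],
  [[16, 35.5, 15.3], -11.3],
  [[16, 35.5, 16.1], -11.3],
  [[16, 35.5, 16.3], -11.3],
])

```text
time_s: 40.4
tcp_pos: [0.482, 0.2916, 0.0803]
ee_rot: [[-1.0, -0.024, -0.001], [-0.024, 1.0, -0.003], [0.001, -0.003, -1.0]]
wrist_force: [0.1, 0.8, -0.2]
gripper_width: 0.996
```

Request:
carry_out([
  [[0, 0, 0], 0],
  [[0, 0, 0], 0],
  [[0, 0, 0], 0],
  [[0, 0, 0], 0],
  [[0, 0, 0], 0],
  [[0, 0, 0], 0],
  [[0, 0, 0], 0],
  [[0, 0, 0], 0],
  [[0, 0, 0], 0],
  [[0, 0, 0], 0],
], gripper=-1)

```text
time_s: 41.4
tcp_pos: [0.4822, 0.292, 0.0805]
ee_rot: [[-1.0, -0.024, -0.0], [-0.024, 1.0, -0.003], [0.0, -0.003, -1.0]]
wrist_force: [-0.2, 1.3, 1.5]
gripper_width: 0.568
```

Run:
```python
from h import *
plan((.5945,.0263,.20,80.2),(.5945,.0263,.081,80.2))
```

```text
t 41.4 tcp [0.4822 0.292  0.0805] yaw 91.4 w 0.568 F [-0.2  1.3  1.5] q [  48.   24.  -19.    0.  -47. -136.]
(0.5945, 0.0263, 0.2, 80.2) -> [-10.6, -26.9, -11.9] 11.2
(0.5945, 0.0263, 0.081, 80.2) -> [-10.6, -26.8, 0.0] 11.2
```

Request:
carry_out([
  [[0, 0, -1], 0],
  [[0, 0, -3], 0],
  [[0, 0, -6], 0],
  [[0, 0, -9], 0],
  [[-0.4, -1, -11], 0],
  [[-1.2, -3, -11.9], 2],
  [[-2.4, -6, -11.9], 4],
  [[-3.6, -9, -11.9], 6],
  [[-4.8, -12.2, -11.9], 8],
  [[-6.1, -15.4, -11.9], 10],
  [[-7.4, -18.6, -11.9], 11.2],
  [[-8.6, -21.8, -11.9], 11.2],
  [[-9.7, -24.5, -11.9], 11.2],
  [[-10.4, -26.3, -11.9], 11.2],
  [[-10.6, -26.9, -11.9], 11.2],
  [[-10.6, -26.9, -11.9], 11.2],
  [[-10.6, -26.9, -11.9], 11.2],
])

```text
time_s: 43.1
tcp_pos: [0.5941, 0.0264, 0.1999]
ee_rot: [[-0.985, 0.17, -0.002], [0.17, 0.985, -0.003], [0.001, -0.003, -1.0]]
wrist_force: [0.1, -0.5, -3.1]
gripper_width: 0.567
```

Run:
```python
from h import *
plan((.5945,.0263,.0806,80.2))
```

```text
t 43.1 tcp [0.5941 0.0264 0.1999] yaw 80.2 w 0.567 F [ 0.1 -0.5 -3.1] q [  18.   20.   -6.    0.  -64. -118.]
(0.5945, 0.0263, 0.0806, 80.2) -> [-0.1, 0.0, 11.9] 0.0
```

Request:
carry_out([
  [[0, 0, 1], 0],
  [[0, 0, 3.5], 0],
  [[0, 0, 6], 0],
  [[0, 0, 8.5], 0],
  [[0, 0, 10.2], 0],
  [[0, 0, 11.1], 0],
  [[0, 0, 11.6], 0],
  [[0, 0, 11.9], 0],
  [[0, 0, 11.9], 0],
  [[0, 0, 11.9], 0],
])

```text
time_s: 44.1
tcp_pos: [0.5945, 0.0263, 0.0818]
ee_rot: [[-0.985, 0.17, 0.0], [0.17, 0.985, -0.002], [-0.0, -0.002, -1.0]]
wrist_force: [0.3, 0.2, -2.3]
gripper_width: 0.571
```

Request:
carry_out([
  [[0, 0, 0], 0],
  [[0, 0, 0], 0],
  [[0, 0, 0], 0],
  [[0, 0, 0], 0],
  [[0, 0, 0], 0],
  [[0, 0, -0.5], 0],
  [[0, 0, -2], 0],
  [[0, 0, -5], 0],
  [[0, 0, -9], 0],
  [[0, 0, -13], 0],
  [[0, 0, -15.8], 0],
  [[0, 0, -15.8], 0],
  [[0, 0, -15.8], 0],
], gripper=1)

```text
time_s: 45.4
tcp_pos: [0.5944, 0.0268, 0.2405]
ee_rot: [[-0.985, 0.17, 0.002], [0.17, 0.985, -0.001], [-0.002, -0.001, -1.0]]
wrist_force: [-0.6, -0.5, -0.2]
gripper_width: 1.0
```

Run:
```python
from h import *
r.capture('side')
for n in ['amber_bottle_center','white_bottle_center','tall_carton_center']:print(n,[(np.round(d['centre'],3).tolist(),round(d['confidence'],2)) for d in r.place_of('side',n)])
plan((.4057,.2932,.24,91.5),(.4057,.2932,.0824,91.5))
```

```text
amber_bottle_center [([0.594, 0.025, 0.061], 0.62)]
white_bottle_center [([0.585, -0.082, 0.064], 0.78), ([0.741, 0.013, -0.002], 0.48)]
tall_carton_center [([0.406, 0.291, 0.067], 0.63), ([0.485, -0.315, 0.028], 0.39)]
t 45.6 tcp [0.5938 0.0265 0.2383] yaw 80.2 w 0.999 F [ 0.2 -0.9 -0.2] q [  18.   19.   -3.    0.  -69. -118.]
(0.4057, 0.2932, 0.24, 91.5) -> [23.1, 23.1, -0.2] -11.3
(0.4057, 0.2932, 0.0824, 91.5) -> [23.0, 23.1, 15.6] -11.3
```

Request:
carry_out([
  [[1.4, 1.4, -0.2], -2],
  [[4, 4, -0.2], -4],
  [[7, 7, -0.2], -7],
  [[10, 10, -0.2], -11.3],
  [[13, 13, -0.2], -11.3],
  [[16, 16, -0.2], -11.3],
  [[19, 19, -0.2], -11.3],
  [[21.5, 21.5, -0.2], -11.3],
  [[22.8, 22.8, -0.2], -11.3],
  [[23.1, 23.1, -0.2], -11.3],
  [[23.1, 23.1, -0.2], -11.3],
  [[23.1, 23.1, 1.5], -11.3],
  [[23.1, 23.1, 4], -11.3],
  [[23.1, 23.1, 7], -11.3],
  [[23.1, 23.1, 10], -11.3],
  [[23.1, 23.1, 12.5], -11.3],
  [[23.1, 23.1, 14.5], -11.3],
  [[23.1, 23.1, 15.4], -11.3],
  [[23.1, 23.1, 15.6], -11.3],
  [[23.1, 23.1, 15.6], -11.3],
])

```text
time_s: 47.6
tcp_pos: [0.4056, 0.2929, 0.0824]
ee_rot: [[-1.0, -0.026, -0.002], [-0.026, 1.0, -0.003], [0.002, -0.003, -1.0]]
wrist_force: [-0.0, -0.3, 0.1]
gripper_width: 1.0
```

Request:
carry_out([
  [[0, 0, 0], 0],
  [[0, 0, 0], 0],
  [[0, 0, 0], 0],
  [[0, 0, 0], 0],
  [[0, 0, 0], 0],
  [[0, 0, 0], 0],
  [[0, 0, 0], 0],
  [[0, 0, 0], 0],
  [[0, 0, 0], 0],
  [[0, 0, 0], 0],
], gripper=-1)

```text
time_s: 48.6
tcp_pos: [0.4057, 0.293, 0.0825]
ee_rot: [[-1.0, -0.026, -0.002], [-0.026, 1.0, -0.002], [0.002, -0.002, -1.0]]
wrist_force: [0.2, 1.5, 1.9]
gripper_width: 0.55
```

Run:
```python
from h import *
plan((.5335,-.0168,.20,80.2),(.5335,-.0168,.0824,80.2))
```

```text
t 48.6 tcp [0.4057 0.293  0.0825] yaw 91.5 w 0.55 F [0.2 1.5 1.9] q [  54.   19.  -27.   -0.  -44. -143.]
(0.5335, -0.0168, 0.2, 80.2) -> [-12.0, -31.3, -11.7] 11.3
(0.5335, -0.0168, 0.0824, 80.2) -> [-12.0, -31.3, 0.1] 11.3
```

Request:
carry_out([
  [[0, 0, -1], 0],
  [[0, 0, -3], 0],
  [[0, 0, -6], 0],
  [[0, 0, -9], 0],
  [[-0.3, -0.8, -11.5], 0],
  [[-1, -2.6, -13], 2],
  [[-2, -5.2, -13], 4],
  [[-3.2, -8.3, -13], 6],
  [[-4.4, -11.5, -13], 8],
  [[-5.6, -14.7, -13], 10],
  [[-6.9, -17.9, -13], 11.3],
  [[-8.1, -21.1, -13], 11.3],
  [[-9.3, -24.3, -13], 11.3],
  [[-10.5, -27.5, -13], 11.3],
  [[-11.4, -29.8, -13], 11.3],
  [[-11.9, -31, -13], 11.3],
  [[-12, -31.3, -13], 11.3],
  [[-12, -31.3, -13], 11.3],
  [[-12, -31.3, -13], 11.3],
])

```text
time_s: 50.5
tcp_pos: [0.5336, -0.0157, 0.2129]
ee_rot: [[-0.986, 0.17, -0.003], [0.17, 0.986, -0.002], [0.002, -0.002, -1.0]]
wrist_force: [0.6, -0.1, -2.4]
gripper_width: 0.551
```

Run:
```python
from h import *
plan((.5335,-.0168,.0824,80.2))
```

```text
t 50.5 tcp [ 0.5336 -0.0157  0.2129] yaw 80.2 w 0.551 F [ 0.6 -0.1 -2.4] q [  16.   14.  -13.    0.  -63. -116.]
(0.5335, -0.0168, 0.0824, 80.2) -> [-0.0, -0.1, 13.1] 0.0
```

Request:
carry_out([
  [[0, -0.1, 1], 0],
  [[0, -0.1, 3.5], 0],
  [[0, -0.1, 6], 0],
  [[0, -0.1, 8.5], 0],
  [[0, -0.1, 10.5], 0],
  [[0, -0.1, 11.8], 0],
  [[0, -0.1, 12.5], 0],
  [[0, -0.1, 12.9], 0],
  [[0, -0.1, 13.1], 0],
  [[0, -0.1, 13.1], 0],
  [[0, -0.1, 13.1], 0],
])

```text
time_s: 51.6
tcp_pos: [0.5336, -0.0168, 0.0825]
ee_rot: [[-0.986, 0.169, -0.001], [0.169, 0.986, -0.002], [0.0, -0.002, -1.0]]
wrist_force: [0.8, -0.6, -1.6]
gripper_width: 0.551
```

Request:
carry_out([
  [[0, 0, 0], 0],
  [[0, 0, 0], 0],
  [[0, 0, 0], 0],
  [[0, 0, 0], 0],
  [[0, 0, 0], 0],
  [[0, 0, -0.5], 0],
  [[0, 0, -2], 0],
  [[0, 0, -5], 0],
  [[0, 0, -9], 0],
  [[0, 0, -13], 0],
  [[0, 0, -17], 0],
  [[0, 0, -20], 0],
  [[0, 0, -20], 0],
  [[0, 0, -20], 0],
], gripper=1)

```text
time_s: 53.0
tcp_pos: [0.5337, -0.0163, 0.2832]
ee_rot: [[-0.986, 0.17, 0.001], [0.17, 0.986, -0.001], [-0.001, -0.001, -1.0]]
wrist_force: [-0.3, -0.5, -1.0]
gripper_width: 0.997
```

Run:
```python
from h import *
plan()
im=r.capture('scene');r.capture('side');cv2.imwrite('pics/s4.png',im[120:420,160:560,::-1])
for c in ['scene','side']:
  for n in ['amber_bottle_center','white_bottle_center','tall_carton_center','ointment_jar_center','green_carton_center','yellow_carton_center','pen_cup']:print(n,[(np.round(d['centre'],3).tolist(),round(d['confidence'],2)) for d in r.place_of(c,n)])
```

```text
t 53.0 tcp [ 0.5337 -0.0163  0.2832] yaw 80.2 w 0.997 F [-0.3 -0.5 -1. ] q [  16.   11.   -6.    0.  -73. -115.]
amber_bottle_center [([0.595, 0.026, 0.065], 0.69)]
white_bottle_center [([0.58, -0.088, 0.065], 0.84)]
tall_carton_center [([0.535, -0.011, 0.067], 0.83)]
ointment_jar_center [([0.686, -0.185, 0.019], 0.72), ([0.486, -0.308, 0.028], 0.66), ([0.721, -0.106, 0.028], 0.62)]
green_carton_center [([0.534, 0.048, 0.024], 0.8)]
yellow_carton_center [([0.512, -0.079, 0.02], 0.58)]
pen_cup [([0.535, 0.051, 0.023], 0.73), ([0.739, 0.009, 0.0], 0.59)]
amber_bottle_center [([0.593, 0.026, 0.063], 0.91), ([0.514, -0.084, 0.019], 0.74)]
white_bottle_center [([0.58, -0.083, 0.065], 0.72)]
tall_carton_center [([0.532, -0.018, 0.067], 0.64)]
ointment_jar_center [([0.488, -0.312, 0.028], 0.85), ([0.692, -0.186, 0.021], 0.61), ([0.722, -0.11, 0.022], 0.6)]
green_carton_center [([0.536, 0.055, 0.02], 0.57)]
yellow_carton_center [([0.512, -0.083, 0.017], 0.96)]
pen_cup [([0.742, 0.007, 0.002], 0.55), ([0.593, 0.024, 0.065], 0.52)]
```

View pics/s4.png

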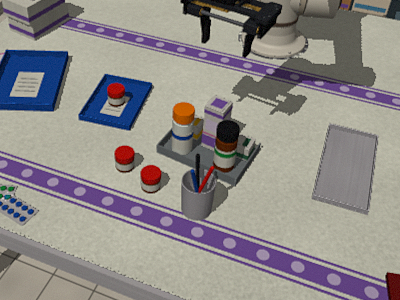

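Everything measures back at its start position within camera noise. All three packs are upright in the stock tray, the jar is in the blue tray at crop px (115,95), and the gripper is clear. Handing in.

```bash
python3 -c "
from station import r
print(r.finish_job())"
```

```text
the job is handed in; nothing more can be done
None
```

The job is done and handed in at about 54 s of the 134 s allowed. I moved the carton, amber bottle and white bottle to the side tray and put the jar in the smaller blue tray. I then returned the white bottle, amber bottle and carton to the spots they came from. No verdict was reported on hand-in.

- **Tall packs:** in the last scene and side pictures, each reads within about 3 mm of its first reading from the same camera. All three look upright.
- **Jar:** it reads about 1–5 mm from the blue tray's measured centre and looks upright.
- **Bystanders:** the low cartons and the pen cup read within about 7 mm of their first readings.
- **Gripper:** it is open and about 15 cm above the packs, touching nothing.
- **Odd readings:** the wrist force briefly read 34 N as I set the carton in the side tray and 15 N for the amber bottle. Both readings were gone 0.3 s later. The detector also gave a few false matches, which I set aside from their positions; no check failed.

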